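# Line up impact sockets by size on the packing strip

## Robot

A 6-joint arm with a two-finger parallel gripper is mounted at the origin on the work surface. World frame = base frame: x ahead of the robot, y to its left, z up, the work surface at z = 0. Lengths are in m, angles in rad, forces in N, time in s.
With the tool pointing down it reaches from about 0.35 to 0.975 m from the base axis. Payload 7.1 kg.
Tool frame: the origin (TCP) lies between the finger pads; the fingertips stand 25 mm ahead of it and the grasp point (between the pads) lies 6 mm ahead of it (env.tips_ahead is the x of the fingertips in the tool frame, in m); x points along the fingers, z is the direction in which the jaws open and shut, and the axes are right-handed (so a half turn about x gives the same grasp; the last joint's range is limited). The gripper opens to 88 mm and grips with 3 to 60 N. Pads are 20 mm wide; open, the fingers measure 115 mm over their backs; the gripper's body (75 mm by 178 mm) begins 61 mm behind the grasp point.
Start: joints at [-1.238, 0.423, 1.63, -0, 1.089, -0.019], TCP at [0.215, -0.587, 0.248] pointing down, gripper open.
Joint ranges: [-3, 3], [-0.9, 2.11], [0.09, 2.58], [-1.31, 4.45], [0.11, 2.69], [-2.54, 2.54]. Speed limits (rad/s): [2.39, 2.39, 3.01, 3.14, 3.14, 3.14].

## Interface

Orientations are given as a unit quaternion [x, y, z, w].
In Python, from station import env gives the robot as it stands.
- The arm moves only by the tool carry_out, never from a script. Its argument "targets" is a list of rows, each an object with "offset": the shift along the world's x, y, z in mm, a list of three; "turn": the turn, a rotation vector about the world's x, y, z in degrees, a list of three. In form: [{"offset": [x, y, z], "turn": [wx, wy, wz]}, ...]. A call has 1 to 10 rows; each row is the pose to reach, as a shift and turn from the pose measured when the call began; what a row does not reach only later rows make up. A row lasts 1/8 s, in which the tool goes at most 62.5 mm and 10.7 degrees, less where a joint would pass 70% of its speed; a pose out of reach is approached as far as the arm can. A call with a gripper value outside its range is refused whole. "hand" is the closure, from 0 (fully open) to 1 (shut), set as the call begins (left out, the last holds). The fingers move at their own pace and stop on an object; "grip_force" is the grip in N (left out, the last holds). Time passes only in rows, so rows that repeat a pose let the fingers close. It gives the time, the measured TCP pose, the force and the opening at its end, in the units of the state.
- env.state(): the state, without advancing time (a new reading comes with each control period).
- env.capture(name): name is "scene" or "top" or "wrist"; returns a dict with "image" (480x640x3 uint8, red, green, blue), "fov_y" (degrees; the focal length in pixels is half the picture's height over the tangent of half this angle, whatever the lens; pixels are square), "cx", "cy" (the principal point, pixels), "camera_from_world" (4x4, takes a point from world to camera coordinates). Camera axes: x right, y down, z forward; pixel columns grow to the right and rows downward; lengths in m; the calibration is good to about 2 mm. A picture is of the moment at which its call begins. There is no depth.
- env.hand_in(): hands the job in, once; it reports no verdict.
The state is a dict: "time": time; "joint_positions": joint angles; "dq": joint speeds; "joint_torque": joint torques, N m; "tool_pos": TCP position; "orientation": TCP orientation; "contact_force": force on the tool from outside, world axes, zero at the start; "wrist_torque": the same for the moment, N m; "grip_width": finger opening in m.
Only numpy, scipy, OpenCV 4.12 (cv2) and the standard library are available. Lean on these libraries where they do the work, as an engineer would, in place of code of your own. Each camera call takes 0.05 s, during which the arm holds its last target.

## Task

Line up the four black impact sockets in order of size on the four white pads of the blue strip: the smallest on the pad next to the red end block, then each next larger one, so that the largest stands next to the grey end block. Each socket must stand upright, recess up, centred on its own pad, released and still.

Things in the scene. Friction and masses are not known exactly. Their poses are not given: they have to be found in the camera images.
- socket_28: smallest of four loose black steel impact sockets: a plain upright cylinder 28 mm in diameter and 40 mm tall, with a 14 mm deep round recess in its top. Stands upright on the bench at the start, recess up; origin at the centre of its underside, z up along its axis. About 100 g (up to 20 % either way).
- socket_36: second smallest of four loose black steel impact sockets: a plain upright cylinder 36 mm in diameter and 48 mm tall, with a 14 mm deep round recess in its top. Stands upright on the bench at the start, recess up; origin at the centre of its underside, z up along its axis. About 190 g (up to 20 % either way).
- socket_44: second largest of four loose black steel impact sockets: a plain upright cylinder 44 mm in diameter and 56 mm tall, with a 14 mm deep round recess in its top. Stands upright on the bench at the start, recess up; origin at the centre of its underside, z up along its axis. About 330 g (up to 20 % either way).
- socket_54: largest of four loose black steel impact sockets: a plain upright cylinder 54 mm in diameter and 64 mm tall, with a 14 mm deep round recess in its top. Stands upright on the bench at the start, recess up; origin at the centre of its underside, z up along its axis. About 560 g (up to 20 % either way).
- pad_a: white round pad, 66 mm in diameter and 2 mm thick, on the fixed blue strip: the end pad at the robot's right (-y) of the row of four, about 80 mm from pad to pad. Fixed. Origin at the centre of its underside; its top, where a socket stands, is 2 mm above that and 8 mm above the bench. Its y axis runs along the row from pad_a to pad_d, its x axis across the row (away from the robot), z up.
- pad_b: white round pad, 66 mm in diameter and 2 mm thick, on the fixed blue strip: the second pad from the right (-y) end of the row of four, about 80 mm from pad to pad. Fixed. Origin at the centre of its underside; its top, where a socket stands, is 2 mm above that and 8 mm above the bench. Its y axis runs along the row from pad_a to pad_d, its x axis across the row (away from the robot), z up.
- pad_c: white round pad, 66 mm in diameter and 2 mm thick, on the fixed blue strip: the second pad from the left (+y) end of the row of four, about 80 mm from pad to pad. Fixed. Origin at the centre of its underside; its top, where a socket stands, is 2 mm above that and 8 mm above the bench. Its y axis runs along the row from pad_a to pad_d, its x axis across the row (away from the robot), z up.
- pad_d: white round pad, 66 mm in diameter and 2 mm thick, on the fixed blue strip: the end pad at the robot's left (+y) of the row of four, about 80 mm from pad to pad. Fixed. Origin at the centre of its underside; its top, where a socket stands, is 2 mm above that and 8 mm above the bench. Its y axis runs along the row from pad_a to pad_d, its x axis across the row (away from the robot), z up.
- stop_red: red block, 60 mm across the strip, 18 mm along it and 25 mm tall, fixed at one end of the blue strip, beside either pad_a or pad_d (about 54 mm between centres, varies from start to start); a grey block of the same size stands at the other end. Origin at the centre of its underside, 6 mm above the bench. The strip is 76 mm wide, 400 mm long, 6 mm thick.
Things that resemble listed ones, but are neither listed nor needed, are in the scene too. What is shaped like the socket_44 but turquoise is not meant.

How it is judged:
By the outcome, as a careful person would: the job done as asked, in the order asked, and still so for the second after the job is handed in, with the robot touching nothing.
It also fails if it takes over 112 s, if anything falls off the work surface, if the arm or the gripper's body presses on something with over 40 N, if the wrist force passes 120 N, or if a joint passes its speed limit or range.

## Working session

There is one attempt and no reset: what is moved stays moved. The work goes in short steps, Python scripts to look and compute and a tool call to move; the robot and the scene stay as the last step left them, time stands still between calls to the robot, and variables do not carry over. Pictures are saved under pics/ and viewed, and the job is handed in when it is done.

Besides the shell and the picture viewer there is one more tool, called as a command line: name --argument value ..., lists and objects as JSON in quotes. carry_out: Moves the arm, as the interface text tells. Its arguments: {"type":"object","properties":{"targets":{"type":"array"},"hand":{"type":"number"},"grip_force":{"type":"number"}},"required":["targets"]}

```bash
ls; mkdir -p pics; python3 - <<'E'
from station import env
import cv2
s=env.state(); print(s)
for n in("scene","top","wrist"):
    c=env.capture(n); cv2.imwrite(f"pics/{n}0.png",c["image"][:,:,::-1]); print(n,c["fov_y"],c["cx"],c["cy"],c["camera_from_world"].round(4).tolist() if hasattr(c["camera_from_world"],'round') else c["camera_from_world"])
E
```

```text
pics
{'time': 0.0, 'joint_positions': array([-1.23800561e+00,  4.23860860e-01,  1.63068630e+00, -1.19875771e-05,
        1.08858306e+00, -1.90282618e-02]), 'dq': array([ 0.00144498,  0.00134162, -0.00100256, -0.00172614, -0.00024598,
       -0.00090653]), 'joint_torque': array([ 7.04913364e-04, -5.44628692e+01, -2.73662835e+01,  6.43215654e-02,
        2.27638136e-02, -1.18014482e-04]), 'tool_pos': array([ 0.21521498, -0.58622805,  0.24689062]), 'orientation': array([ 0.40509691,  0.58022861, -0.40446375,  0.57934474]), 'contact_force': array([-0.13949671,  0.20432402,  0.47882489]), 'wrist_torque': array([ 0.0353385 , -0.00667148, -0.01767455]), 'grip_width': 0.087722356345602}
scene 47.31391100778606 321.51449359288983 241.22541243382614 [[-0.4967, 0.8677, -0.0218, 0.2472], [0.4824, 0.255, -0.838, -0.223], [-0.7216, -0.4267, -0.5452, 1.3694], [0.0, 0.0, 0.0, 1.0]]
top 52.29374972185551 328.4451646599523 258.2116128514278 [[0.02, -0.9997, -0.0141, 0.0322], [-0.9982, -0.0192, -0.0564, 0.5452], [0.0561, 0.0152, -0.9983, 1.0287], [0.0, 0.0, 0.0, 1.0]]
wrist 60.8626061603938 320.69409014081157 242.0226864100963 [[0.3454, -0.9385, -0.0012, -0.6248], [-0.9008, -0.3319, 0.28, -0.0357], [-0.2632, -0.0956, -0.96, 0.3913], [0.0, 0.0, 0.0, 1.0]]
```

View pics/top0.png

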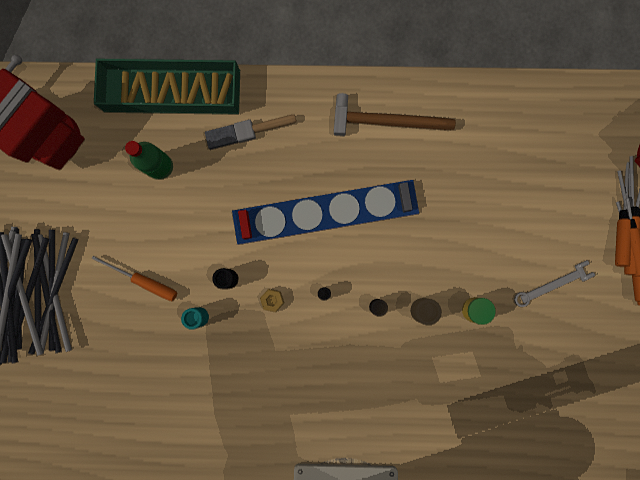

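View pics/scene0.png

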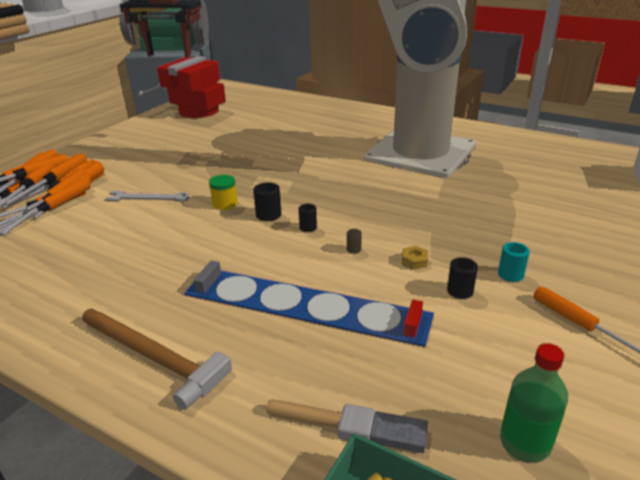

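View pics/wrist0.png

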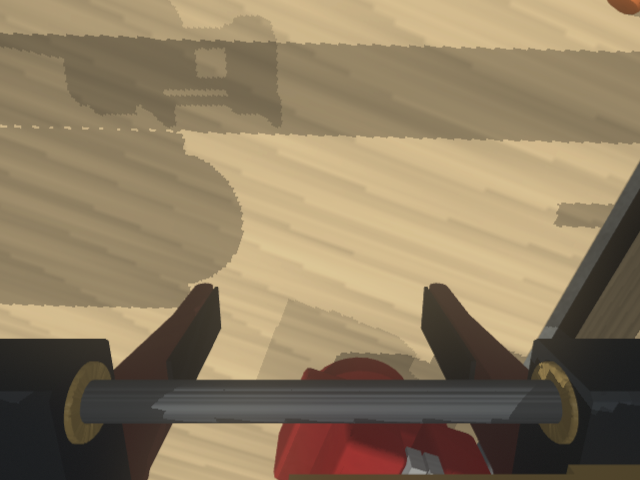

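```bash
cat > h.py <<'E'
import numpy as np,cv2
from station import env
def cam(n):
    c=env.capture(n); c["M"]=np.array(c["camera_from_world"]); c["f"]=240/np.tan(np.radians(c["fov_y"])/2); return c
def ray(c,u,v,z):
    d=np.array([(u-c["cx"])/c["f"],(v-c["cy"])/c["f"],1]); R=c["M"][:3,:3]; o=-R.T@c["M"][:3,3]; w=R.T@d
    return o+w*(z-o[2])/w[2]
def proj(c,p):
    q=c["M"][:3,:3]@np.asarray(p)+c["M"][:3,3]; return np.array([c["cx"]+c["f"]*q[0]/q[2],c["cy"]+c["f"]*q[1]/q[2]])
E
python3 - <<'E'
from h import *
a=cv2.imread("pics/top0.png")[250:340,170:510]
b=cv2.imread("pics/scene0.png")[170:350,170:510]
cv2.imwrite("pics/topz.png",cv2.resize(a,(800,212),interpolation=cv2.INTER_NEAREST))
cv2.imwrite("pics/scz.png",cv2.resize(b,(800,424),interpolation=cv2.INTER_NEAREST))
c=cam("top")
im=cv2.imread("pics/top0.png"); hsv=cv2.cvtColor(im,cv2.COLOR_BGR2HSV)
# white pads
m=((hsv[...,1]<40)&(hsv[...,2]>100)).astype(np.uint8)
n,l,st,ce=cv2.connectedComponentsWithStats(m)
for i in range(1,n):
    if 300<st[i][4]<2000: print("pad?",ce[i],st[i],ray(c,*ce[i],.008).round(4))
m=((hsv[...,2]<40)).astype(np.uint8)
n,l,st,ce=cv2.connectedComponentsWithStats(m)
for i in range(1,n):
    if 60<st[i][4]<2000: print("dark",ce[i],st[i],ray(c,*ce[i],.05).round(4))
for p in((225,278),(324,294),(378,307),(426,311)): print(p,im[p[1]-2:p[1]+3:2,p[0]].tolist(), ray(c,*p,.05).round(3))
E
```

```text
pad? [379.71104816 201.3101983 ] [365 187  30  30 706] [ 0.6702 -0.0654  0.008 ]
pad? [343.79119318 208.25426136] [329 194  30  30 704] [0.6537 0.012  0.008 ]
pad? [306.76319544 214.41512126] [292 200  30  30 701] [0.6389 0.0918 0.008 ]
pad? [272.12041885 220.95986038] [261 207  24  30 573] [0.6233 0.1665 0.008 ]
pad? [556.28846154 283.51442308] [522 262  71  41 416] [ 0.5002 -0.4436  0.008 ]
pad? [339.92688679 472.62971698] [294 466  97  14 848] [0.0946 0.0099 0.008 ]
dark [229.56862745  92.1372549 ] [226  77   7  27 102] [0.8898 0.2582 0.05  ]
dark [ 17.20909091 105.73636364] [  0  85  37  45 110] [0.8538 0.7092 0.05  ]
dark [ 50.53291536 139.06206897] [  12   98   72   71 1595] [0.7832 0.6342 0.05  ]
dark [220.14583333 144.125     ] [207 138  31  12  96] [0.778  0.2746 0.05  ]
dark [160.65783664 165.83002208] [144 144  29  35 453] [0.7299 0.3983 0.05  ]
dark [635.12345679 210.81481481] [631 206   9  11  81] [ 0.6523 -0.587   0.05  ]
dark [623.28205128 213.84615385] [619 209  10  10  78] [ 0.6456 -0.5627  0.05  ]
dark [  2.69255663 268.23624595] [  0 232   8  74 309] [0.5086 0.7204 0.05  ]
dark [224.91943128 278.27962085] [213 268  25  21 422] [0.4969 0.2555 0.05  ]
dark [323.8828125 293.328125 ] [318 287  13  13 128] [0.47   0.0503 0.05  ]
dark [378.04237288 306.93220339] [369 299  19  17 236] [ 0.4444 -0.0613  0.05  ]
dark [ 53.18361582 332.36440678] [ 48 306  13  46 354] [0.3783 0.6075 0.05  ]
dark [203.01980198 315.4950495 ] [195 307  14  20 101] [0.4194 0.2983 0.05  ]
(225, 278) [[10, 11, 12], [9, 9, 9], [9, 9, 11]] [0.497 0.255 0.05 ]
(324, 294) [[16, 16, 16], [15, 15, 16], [6, 10, 9]] [0.469 0.05  0.05 ]
(378, 307) [[19, 23, 29], [19, 23, 29], [17, 23, 29]] [ 0.444 -0.061  0.05 ]
(426, 311) [[33, 44, 53], [29, 42, 50], [31, 44, 51]] [ 0.438 -0.159  0.05 ]
```

View pics/topz.png

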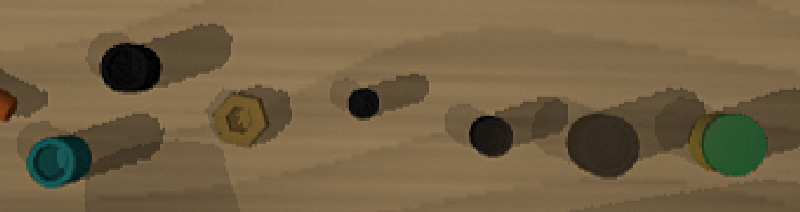

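View pics/scz.png

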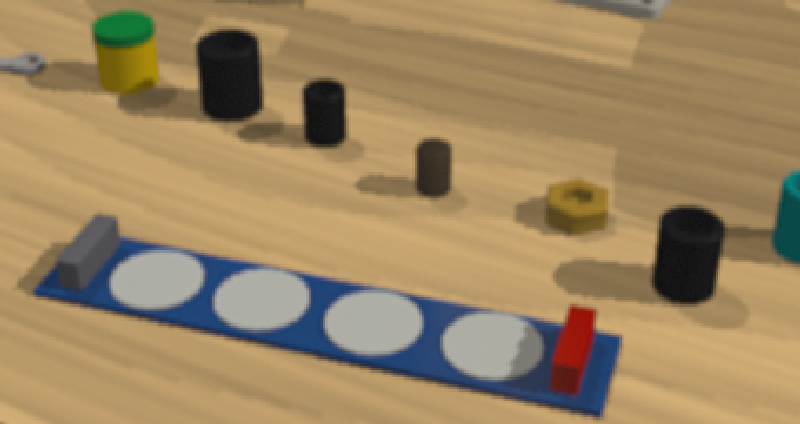

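```bash
cat > m.py <<'E'
from h import *
H={28:.040,36:.048,44:.056,54:.064}
def blob(im,box,th):
    u0,v0,u1,v1=box; g=im[v0:v1,u0:u1].max(2)
    m=(g<th).astype(np.uint8); m=cv2.morphologyEx(m,cv2.MORPH_OPEN,np.ones((3,3),np.uint8))
    n,l,st,ce=cv2.connectedComponentsWithStats(m); i=1+np.argmax(st[1:,4])
    cs,_=cv2.findContours((l==i).astype(np.uint8),cv2.RETR_EXTERNAL,cv2.CHAIN_APPROX_NONE)
    hull=cv2.convexHull(max(cs,key=cv2.contourArea)); 
    return ce[i]+[u0,v0], st[i][:5]+[u0,v0,0,0,0], hull[:,0]+[u0,v0]
E
python3 - <<'E'
from m import *
t=cam("top"); s=cam("scene")
bt={28:(308,275,336,306,45),36:(362,290,392,322,45),44:(205,260,245,295,45),54:(406,292,446,332,62)}
bs={28:(340,224,368,258,95),36:(292,196,322,236,60),44:(440,250,485,305,60),54:(245,175,288,225,60)}
for k in H:
    for c,b in((t,bt[k]),(s,bs[k])):
        im=c["image"]; ce,st,h=blob(im,b[:4],b[4])
        print(k,ce.round(1),st.tolist(),ray(c,*ce,H[k]/2).round(4))
# pads in scene & end blocks
im=cv2.cvtColor(s["image"],cv2.COLOR_RGB2HSV)
m=((im[...,1]<45)&(im[...,2]>130)).astype(np.uint8)[260:350,180:440]
n,l,st,ce=cv2.connectedComponentsWithStats(m)
for i in range(1,n):
    if st[i][4]>200: p=ce[i]+[180,260]; print("pad",p,st[i],ray(s,*p,.008).round(4))
for c in(t,s):
    im=cv2.cvtColor(c["image"],cv2.COLOR_RGB2HSV)
    m=((im[...,0]>105)&(im[...,0]<125)&(im[...,1]>120)&(im[...,2]>40)).astype(np.uint8)
    cs,_=cv2.findContours(m,cv2.RETR_EXTERNAL,cv2.CHAIN_APPROX_NONE); k=max(cs,key=cv2.contourArea)
    r=cv2.boxPoints(cv2.minAreaRect(k)); q=cv2.approxPolyDP(cv2.convexHull(k),6,True)[:,0]
    print("strip",[ray(c,*p,.006)[:2].round(4).tolist() for p in q])
E
```

```text
28 [324.  293.3] [318, 288, 13, 12, 130] [0.4695 0.0508 0.02  ]
28 [353.5 240.8] [347, 229, 14, 24, 310] [0.4687 0.051  0.02  ]
36 [378.2 306.9] [370, 299, 18, 17, 235] [ 0.4433 -0.0639  0.024 ]
36 [307.3 217.2] [299, 204, 17, 27, 413] [ 0.441  -0.0637  0.024 ]
44 [225.  278.3] [213, 269, 25, 20, 424] [0.4971 0.2604 0.028 ]
44 [461.7 277.6] [448, 258, 29, 40, 959] [0.4951 0.2604 0.028 ]
54 [425.7 310.8] [411, 298, 30, 27, 643] [ 0.4378 -0.1621  0.032 ]
54 [267.  201.4] [254, 183, 27, 38, 867] [ 0.4365 -0.1611  0.032 ]
pad [236.18261965 287.93324937] [ 36  15  41  26 794] [ 0.6706 -0.064   0.008 ]
pad [280.60701754 296.21169591] [ 80  22  41  28 855] [0.6539 0.0132 0.008 ]
pad [328.14223195 306.0404814 ] [128  32  42  28 914] [0.639  0.0931 0.008 ]
pad [375.61035758 315.13686806] [178  41  37  30 811] [0.6233 0.168  0.008 ]
strip [[0.7141, -0.1371], [0.6466, -0.1485], [0.5742, 0.2417], [0.646, 0.2504]]
strip [[0.7197, -0.1323], [0.6418, -0.1104], [0.5798, 0.2432], [0.6481, 0.2548]]
```

```bash
python3 - <<'E'
from m import *
from scipy.spatial.transform import Rotation as R
s=env.state(); r=R.from_quat(s["orientation"]).as_matrix(); print(r.round(4)); print("jaw yaw",np.degrees(np.arctan2(r[1,2],r[0,2])), "tool_pos",s["tool_pos"].round(4))
t=cam("top"); im=t["image"]; hsv=cv2.cvtColor(im,cv2.COLOR_RGB2HSV)
m=((hsv[...,1]<80)&(hsv[...,2]>70)).astype(np.uint8)[190:245,240:425]
for c,nm,off,b in((t,"top",(240,190),(190,245,240,425)),):
    n,l,st,ce=cv2.connectedComponentsWithStats(m)
    for i in range(1,n):
        if st[i][4]>200: 
            x,y,w,h,a=st[i]; p=np.array(off)+[x+(w-1)/2,y+(h-1)/2]; print(st[i],ray(c,*(ce[i]+off),.008).round(4),ray(c,*p,.008).round(4))
for p in((224,184),(196,318),(482,310)): print(p,ray(t,*p,.05).round(3))
E
```

```text
[[-2.000e-04  9.388e-01  3.446e-01]
 [ 5.000e-04  3.446e-01 -9.388e-01]
 [-1.000e+00  0.000e+00 -5.000e-04]]
jaw yaw -69.84365472723307 tool_pos [ 0.2153 -0.5866  0.2474]
[125   0  31  27 684] [ 0.6685 -0.0652  0.008 ] [ 0.6666 -0.066   0.008 ]
[ 89   3  31  31 738] [0.6542 0.0121 0.008 ] [0.6543 0.0116 0.008 ]
[ 52   9  31  31 730] [0.6391 0.0921 0.008 ] [0.6398 0.0913 0.008 ]
[ 15  16  31  31 723] [0.6226 0.1715 0.008 ] [0.6231 0.1711 0.008 ]
(224, 184) [0.694 0.264 0.05 ]
(196, 318) [0.414 0.313 0.05 ]
(482, 310) [ 0.443 -0.274  0.05 ]
```

carry_out --targets '[{"offset":[22,42,0],"turn":[0,0,8]},{"offset":[44,85,0],"turn":[0,0,16]},{"offset":[66,127,-5],"turn":[0,0,24]},{"offset":[88,170,-10],"turn":[0,0,32]},{"offset":[111,212,-20],"turn":[0,0,41]},{"offset":[133,255,-30],"turn":[0,0,49]},{"offset":[155,297,-40],"turn":[0,0,57]},{"offset":[177,340,-50],"turn":[0,0,65]},{"offset":[200,383,-60],"turn":[0,0,73]},{"offset":[221.7,425,-67],"turn":[0,0,81.1]}]' --hand 0 --grip_force 30

```text
time: 1.6
tool_pos: [0.4377, -0.1602, 0.1803]
orientation: [-0.071, 0.704, 0.071, 0.704]
contact_force: [-0.2, 0.6, -0.5]
grip_width: 0.0878
```

```bash
cat > go.py <<'E'
import sys
from m import *
from scipy.spatial.transform import Rotation as R
s=env.state(); r=R.from_quat(s["orientation"]).as_matrix(); yaw=np.degrees(np.arctan2(r[1,2],r[0,2]))
print("t",s["time"],"pos",s["tool_pos"].round(4),"yaw",yaw.round(2),"xax",r[:,0].round(3),"w",s["grip_width"],"F",s["contact_force"].round(1),"q",s["joint_positions"].round(2))
P=dict(s54=(.437,-.1615),s36=(.442,-.0638),s28=(.469,.051),s44=(.496,.2604),pa=(.670,-.0645),pb=(.6543,.013),pc=(.639,.0925),pd=(.623,.172))
for k,p in P.items(): print(k,((np.array(p)-s["tool_pos"][:2])*1000).round(1))
if len(sys.argv)>1:
    for n in sys.argv[2:]:
        c=cam(n); cv2.imwrite(f"pics/{sys.argv[1]}_{n}.png",c["image"][:,:,::-1])
E
python3 go.py a wrist
```

```text
t 1.6 pos [ 0.4377 -0.1602  0.1803] yaw 11.52 xax [-0. -0. -1.] w 0.08778265915921525 F [-0.2  0.6 -0.5] q [-0.38  0.29  2.02 -0.    0.82 -0.58]
s54 [-0.7 -1.3]
s36 [ 4.3 96.4]
s28 [ 31.3 211.2]
s44 [ 58.3 420.6]
pa [232.3  95.7]
pb [216.6 173.2]
pc [201.3 252.7]
pd [185.3 332.2]
```

View pics/a_wrist.png

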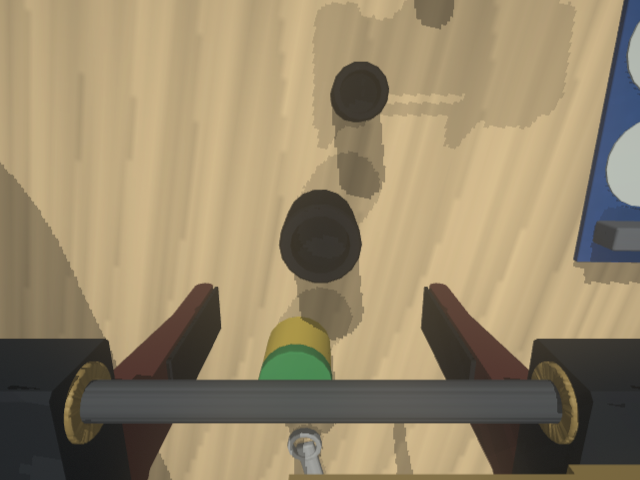

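carry_out --targets '[{"offset":[-0.7,-1.3,-30],"turn":[0,0,0]},{"offset":[-0.7,-1.3,-65],"turn":[0,0,0]},{"offset":[-0.7,-1.3,-100],"turn":[0,0,0]},{"offset":[-0.7,-1.3,-125],"turn":[0,0,0]},{"offset":[-0.7,-1.3,-140.3],"turn":[0,0,0]},{"offset":[-0.7,-1.3,-140.3],"turn":[0,0,0]}]'

```text
time: 2.4
tool_pos: [0.4379, -0.1579, 0.0388]
orientation: [-0.073, 0.704, 0.074, 0.703]
contact_force: [-0.5, -0.1, -0.1]
grip_width: 0.0875
```

carry_out --targets '[{"offset":[0,0,0],"turn":[0,0,0]},{"offset":[0,0,0],"turn":[0,0,0]},{"offset":[0,0,0],"turn":[0,0,0]},{"offset":[0,0,0],"turn":[0,0,0]},{"offset":[0,0,0],"turn":[0,0,0]},{"offset":[0,0,0],"turn":[0,0,0]}]' --hand 1 --grip_force 40

```text
time: 3.15
tool_pos: [0.4375, -0.1579, 0.0392]
orientation: [-0.073, 0.704, 0.074, 0.703]
contact_force: [-3.7, -1.3, 6.7]
grip_width: 0.0536
```

```bash
python3 go.py b wrist scene
```

```text
t 3.15 pos [ 0.4375 -0.1579  0.0392] yaw 11.94 xax [-0.002  0.002 -1.   ] w 0.05360458056765127 F [-3.7 -1.3  6.7] q [-0.37  0.57  2.08  0.    0.5  -0.58]
s54 [-0.5 -3.6]
s36 [ 4.5 94.1]
s28 [ 31.5 208.9]
s44 [ 58.5 418.3]
pa [232.5  93.4]
pb [216.8 170.9]
pc [201.5 250.4]
pd [185.5 329.9]
```

View pics/b_scene.png

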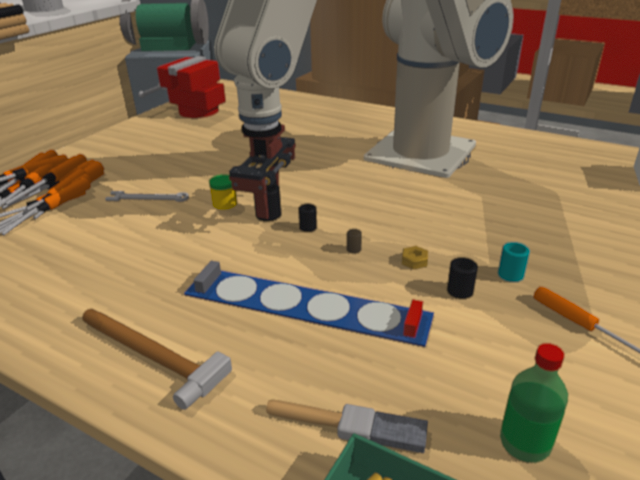

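View pics/b_wrist.png

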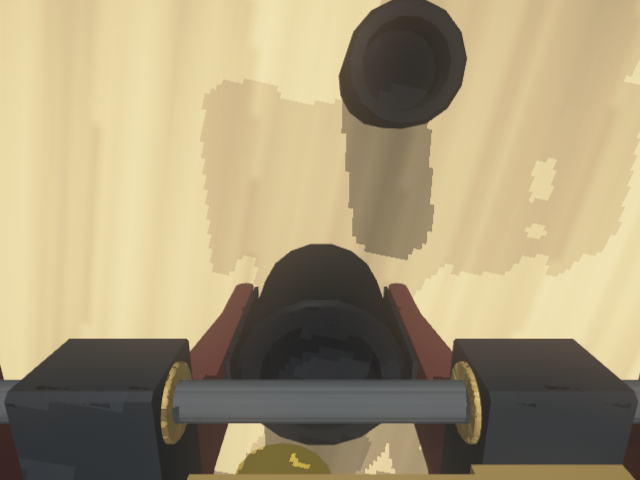

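```bash
python3 - <<'E'
from h import *
c=cam("wrist")
for v in(300,371,443): print(ray(c,322,v,.064).round(4))
print(ray(c,321,244,0.0).round(4), proj(c,[.437,-.1615,.064]),proj(c,[.4375,-.1579,.064]))
s=env.state();print(s["tool_pos"],s["dq"].round(4))
E
```

```text
[ 0.4321 -0.1336  0.064 ]
[ 0.4372 -0.1575  0.064 ]
[ 0.443  -0.1847  0.064 ]
[ 0.432  -0.1349  0.    ] [318.80455017 381.42919313] [322.68171872 372.11969024]
[ 0.43757474 -0.15787606  0.0392005 ] [-0.0005 -0.0001  0.0011  0.0017  0.0009 -0.0018]
```

carry_out --targets '[{"offset":[0,0,10],"turn":[0,0,0]},{"offset":[0,0,30],"turn":[0,0,0]},{"offset":[0,0,60],"turn":[0,0,0]},{"offset":[0,0,90],"turn":[0,0,0]},{"offset":[0,0,100],"turn":[0,0,0]},{"offset":[0,0,100],"turn":[0,0,0]}]'

```text
time: 4.05
tool_pos: [0.4376, -0.1578, 0.1394]
orientation: [-0.073, 0.704, 0.074, 0.703]
contact_force: [0.4, -0.3, -7.2]
grip_width: 0.0534
```

```bash
python3 go.py
```

```text
t 4.05 pos [ 0.4376 -0.1578  0.1394] yaw 11.94 xax [-0.001  0.002 -1.   ] w 0.05343794055431411 F [ 0.4 -0.3 -7.2] q [-0.37  0.37  2.05  0.    0.73 -0.58]
s54 [-0.6 -3.7]
s36 [ 4.4 94. ]
s28 [ 31.4 208.8]
s44 [ 58.4 418.2]
pa [232.4  93.3]
pb [216.7 170.8]
pc [201.4 250.3]
pd [185.4 329.8]
```

carry_out --targets '[{"offset":[15,6,0],"turn":[0,0,0]},{"offset":[45,18,0],"turn":[0,0,0]},{"offset":[80,33,0],"turn":[0,0,0]},{"offset":[115,48,0],"turn":[0,0,0]},{"offset":[150,62,0],"turn":[0,0,0]},{"offset":[185,76,0],"turn":[0,0,-0.5]},{"offset":[212,88,0],"turn":[0,0,-0.5]},{"offset":[226,93.5,0],"turn":[0,0,-0.5]},{"offset":[231.9,95.8,0],"turn":[0,0,-0.5]},{"offset":[231.9,95.8,0],"turn":[0,0,-0.5]}]'

```text
time: 5.3
tool_pos: [0.6689, -0.0621, 0.1387]
orientation: [-0.07, 0.704, 0.071, 0.703]
contact_force: [0.4, 0.3, -6.3]
grip_width: 0.0536
```

```bash
python3 go.py c wrist
```

```text
t 5.3 pos [ 0.6689 -0.0621  0.1387] yaw 11.44 xax [-0.003  0.002 -1.   ] w 0.05355945159321277 F [ 0.4  0.3 -6.3] q [-0.11  0.62  1.58  0.    0.94 -0.31]
s54 [-231.9  -99.4]
s36 [-226.9   -1.7]
s28 [-199.9  113.1]
s44 [-172.9  322.5]
pa [ 1.1 -2.4]
pb [-14.6  75.1]
pc [-29.9 154.6]
pd [-45.9 234.1]
```

View pics/c_wrist.png

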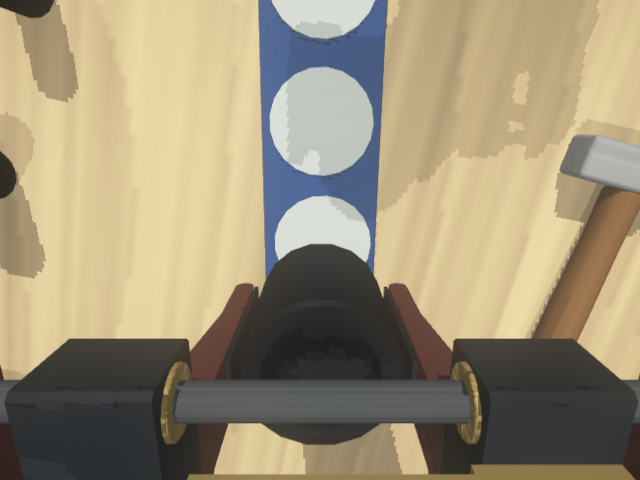

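carry_out --targets '[{"offset":[0.6,0,-20],"turn":[0,0,0]},{"offset":[0.6,0,-45],"turn":[0,0,0]},{"offset":[0.6,0,-70],"turn":[0,0,0]},{"offset":[0.6,0,-83],"turn":[0,0,0]},{"offset":[0.6,0,-88],"turn":[0,0,0]},{"offset":[0.6,0,-91],"turn":[0,0,0]},{"offset":[0.6,0,-91],"turn":[0,0,0]}]'

```text
time: 6.22
tool_pos: [0.6695, -0.0624, 0.0484]
orientation: [-0.07, 0.704, 0.071, 0.703]
contact_force: [-0.5, 0.3, -5.5]
grip_width: 0.0535
```

```bash
python3 go.py d wrist scene
```

```text
t 6.225 pos [ 0.6695 -0.0624  0.0484] yaw 11.42 xax [-0.002  0.002 -1.   ] w 0.05345553303149848 F [-0.5  0.3 -5.5] q [-0.11  0.74  1.6   0.    0.8  -0.31]
s54 [-232.5  -99.1]
s36 [-227.5   -1.4]
s28 [-200.5  113.4]
s44 [-173.5  322.8]
pa [ 0.5 -2.1]
pb [-15.2  75.4]
pc [-30.5 154.9]
pd [-46.5 234.4]
```

View pics/d_wrist.png

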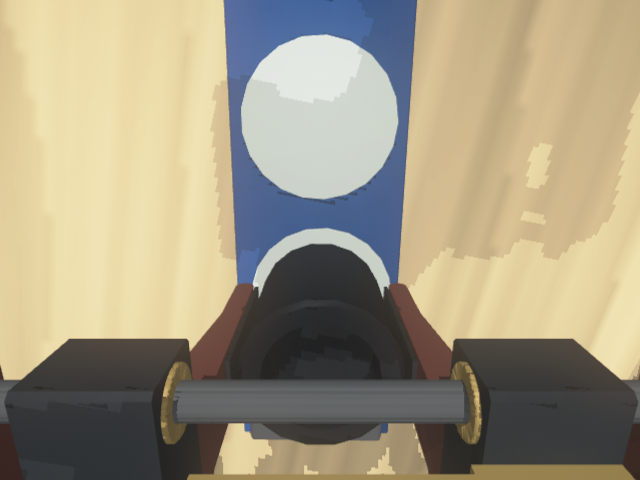

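View pics/d_scene.png

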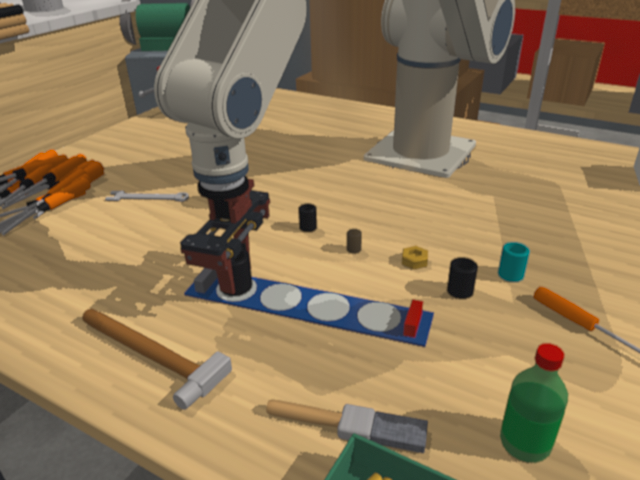

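carry_out --targets '[{"offset":[0,0,-0.5],"turn":[0,0,0]},{"offset":[0,0,-0.5],"turn":[0,0,0]},{"offset":[0,0,-0.5],"turn":[0,0,0]},{"offset":[0,0,-0.5],"turn":[0,0,0]},{"offset":[0,0,-0.5],"turn":[0,0,0]}]' --hand 0

```text
time: 6.95
tool_pos: [0.6697, -0.0623, 0.0482]
orientation: [-0.07, 0.704, 0.071, 0.703]
contact_force: [-0.3, -0.2, 0.3]
grip_width: 0.0877
```

carry_out --targets '[{"offset":[0,0,15],"turn":[0,0,0]},{"offset":[0,0,45],"turn":[0,0,0]},{"offset":[0,0,80],"turn":[0,0,0]},{"offset":[-27,0,100],"turn":[0,0,0]},{"offset":[-60,0,100],"turn":[0,0,0]},{"offset":[-95,0,100],"turn":[0,0,0]},{"offset":[-130,0,100],"turn":[0,0,0]},{"offset":[-165,0,100],"turn":[0,0,0]},{"offset":[-200,-1,100],"turn":[0,0,0]},{"offset":[-227.5,-1.4,95],"turn":[0,0,0]}]'

```text
time: 8.2
tool_pos: [0.4414, -0.0638, 0.1443]
orientation: [-0.07, 0.703, 0.071, 0.704]
contact_force: [0.0, 0.0, -0.1]
grip_width: 0.088
```

```bash
python3 go.py e wrist top scene
```

```text
t 8.2 pos [ 0.4414 -0.0638  0.1443] yaw 11.42 xax [ 0.     0.001 -1.   ] w 0.08804735083413177 F [ 0.   0.  -0.1] q [-0.17  0.33  2.09  0.    0.72 -0.37]
s54 [ -4.4 -97.7]
s36 [0.6 0. ]
s28 [ 27.6 114.8]
s44 [ 54.6 324.2]
pa [228.6  -0.7]
pb [212.9  76.8]
pc [197.6 156.3]
pd [181.6 235.8]
```

View pics/e_wrist.png

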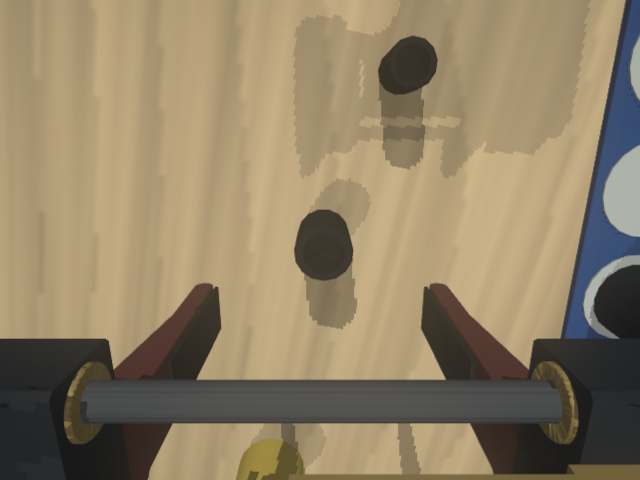

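View pics/e_scene.png

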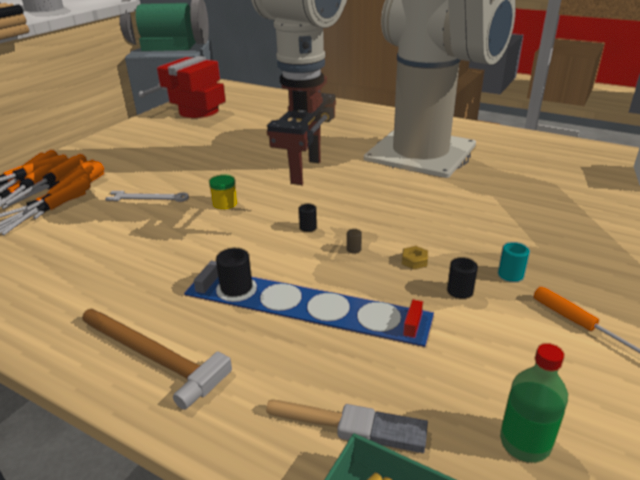

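View pics/e_top.png

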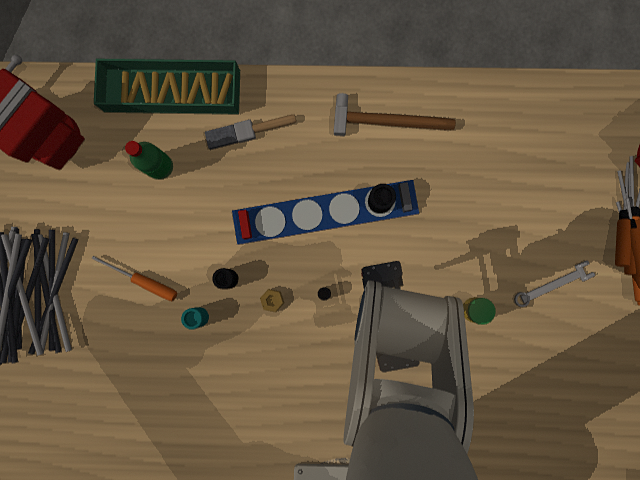

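```bash
cat > chk.py <<'E'
from m import *
def onpad(k,pad):
    for n in("top","scene"):
        c=cam(n); u,v=proj(c,[*pad,.008+H[k]/2]).astype(int); q=30
        ce,st,h=blob(c["image"],(u-q,v-q,u+q,v+q),60 if n=="top" else 62)
        p=ray(c,*ce,.008+H[k]/2); print(k,n,st.tolist(),p.round(4),"err mm",((p[:2]-pad)*1000).round(1))
def wr(k,p,th=75):
    c=cam("wrist"); u,v=proj(c,[*p,H[k]/2]).astype(int); q=60
    ce,st,h=blob(c["image"],(max(u-q,0),max(v-q,0),u+q,v+q),th)
    print("wrist",k,ce,st.tolist(),ray(c,*ce,H[k]/2).round(4))
E
python3 - <<'E'
from chk import *
onpad(54,(.670,-.0645)); wr(36,(.442,-.0638))
E
```

```text
54 top [368, 181, 42, 32, 1025] [ 0.675  -0.0816  0.04  ] err mm [  5.  -17.1]
54 scene [204, 249, 48, 47, 1572] [ 0.6737 -0.0681  0.04  ] err mm [ 3.7 -3.6]
wrist 36 [319.22992472 244.38582183] [291, 209, 58, 70, 3188] [ 0.4425 -0.0649  0.024 ]
```

```bash
python3 - <<'E'
from m import *
pad=(.670,-.0645)
for n in("top","scene"):
    c=cam(n); u,v=proj(c,[*pad,.04]).astype(int); q=30
    for th in(25,32,40,48):
        ce,st,h=blob(c["image"],(u-q,v-q,u+q,v+q),th); print(n,th,st.tolist(),ray(c,*ce,.04).round(4))
    cv2.imwrite(f"pics/f_{n}.png",cv2.resize(c["image"][v-q:v+q,u-q:u+q,::-1],(480,480),interpolation=cv2.INTER_NEAREST))
E
python3 -c "
import cv2,numpy as np
cv2.imwrite('pics/f.png',np.hstack([cv2.imread('pics/f_top.png')[:,:390],cv2.imread('pics/f_scene.png')[:,:390]]))"
```

```text
top 25 [368, 184, 28, 29, 625] [ 0.6718 -0.0659  0.04  ]
top 32 [368, 184, 28, 29, 632] [ 0.6719 -0.0659  0.04  ]
top 40 [368, 184, 28, 29, 640] [ 0.6718 -0.0661  0.04  ]
top 48 [368, 184, 36, 29, 800] [ 0.6727 -0.0732  0.04  ]
scene 25 [218, 266, 14, 29, 234] [ 0.6931 -0.0645  0.04  ]
scene 32 [217, 263, 34, 32, 866] [ 0.6839 -0.0539  0.04  ]
scene 40 [217, 249, 34, 47, 1318] [ 0.6698 -0.0657  0.04  ]
scene 48 [216, 249, 35, 47, 1364] [ 0.67   -0.0658  0.04  ]
```

View pics/f.png

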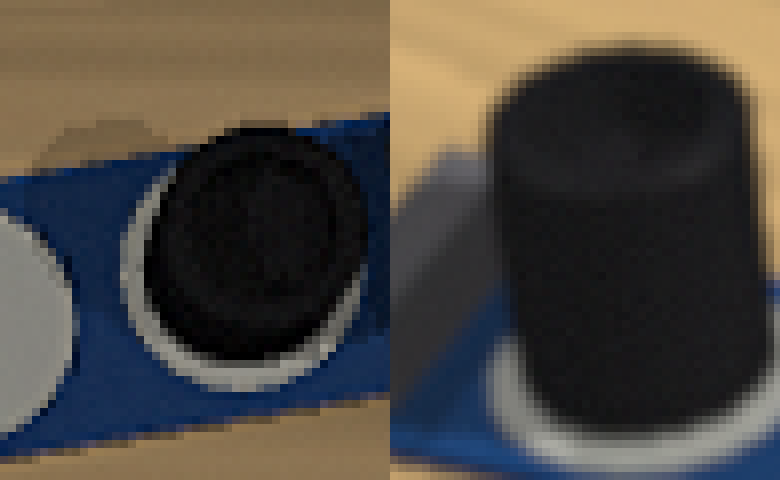

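carry_out --targets '[{"offset":[0.6,-0.3,-25],"turn":[0,0,0]},{"offset":[0.6,-0.3,-55],"turn":[0,0,0]},{"offset":[0.6,-0.3,-85],"turn":[0,0,0]},{"offset":[0.6,-0.3,-103],"turn":[0,0,0]},{"offset":[0.6,-0.3,-108.3],"turn":[0,0,0]},{"offset":[0.6,-0.3,-108.3],"turn":[0,0,0]},{"offset":[0.6,-0.3,-108.3],"turn":[0,0,0]}]'

```text
time: 9.48
tool_pos: [0.4449, -0.0642, 0.0359]
orientation: [-0.07, 0.703, 0.071, 0.704]
contact_force: [-1.1, -0.8, 0.0]
grip_width: 0.0877
```

```bash
python3 go.py
```

```text
t 9.475 pos [ 0.4449 -0.0642  0.0359] yaw 11.44 xax [ 0.001  0.001 -1.   ] w 0.0877393018861756 F [-1.1 -0.8  0. ] q [-0.17  0.56  2.11  0.    0.46 -0.37]
s54 [ -7.9 -97.3]
s36 [-2.9  0.4]
s28 [ 24.1 115.2]
s44 [ 51.1 324.6]
pa [225.1  -0.3]
pb [209.4  77.2]
pc [194.1 156.7]
pd [178.1 236.2]
```

carry_out --targets '[{"offset":[-3,0.2,0],"turn":[0,0,0]},{"offset":[-3,0.2,0],"turn":[0,0,0]}]'

```text
time: 9.72
tool_pos: [0.4418, -0.0641, 0.0364]
orientation: [-0.07, 0.703, 0.071, 0.704]
contact_force: [-0.4, 0.1, -0.4]
grip_width: 0.0879
```

carry_out --targets '[{"offset":[0,0,0],"turn":[0,0,0]},{"offset":[0,0,0],"turn":[0,0,0]},{"offset":[0,0,0],"turn":[0,0,0]},{"offset":[0,0,0],"turn":[0,0,0]},{"offset":[0,0,0],"turn":[0,0,0]},{"offset":[0,0,0],"turn":[0,0,0]},{"offset":[0,0,0],"turn":[0,0,0]},{"offset":[0,0,0],"turn":[0,0,0]}]' --hand 1 --grip_force 30

```text
time: 10.72
tool_pos: [0.442, -0.0641, 0.0364]
orientation: [-0.07, 0.703, 0.071, 0.704]
contact_force: [1.1, 1.4, -0.5]
grip_width: 0.0359
```

carry_out --targets '[{"offset":[0,0,10],"turn":[0,0,0]},{"offset":[0,0,30],"turn":[0,0,0]},{"offset":[0,0,60],"turn":[0,0,0]},{"offset":[0,0,90],"turn":[0,0,0]},{"offset":[0,0,100],"turn":[0,0,0]},{"offset":[0,0,100],"turn":[0,0,0]}]'

```text
time: 11.48
tool_pos: [0.4421, -0.0641, 0.1368]
orientation: [-0.07, 0.702, 0.071, 0.705]
contact_force: [0.1, 0.2, -1.6]
grip_width: 0.0356
```

```bash
python3 go.py g wrist
```

```text
t 11.475 pos [ 0.4421 -0.0641  0.1368] yaw 11.43 xax [ 0.003  0.001 -1.   ] w 0.03561505434728346 F [ 0.1  0.2 -1.6] q [-0.17  0.35  2.09  0.    0.7  -0.37]
s54 [ -5.1 -97.4]
s36 [-0.1  0.3]
s28 [ 26.9 115.1]
s44 [ 53.9 324.5]
pa [227.9  -0.4]
pb [212.2  77.1]
pc [196.9 156.6]
pd [180.9 236.1]
```

View pics/g_wrist.png

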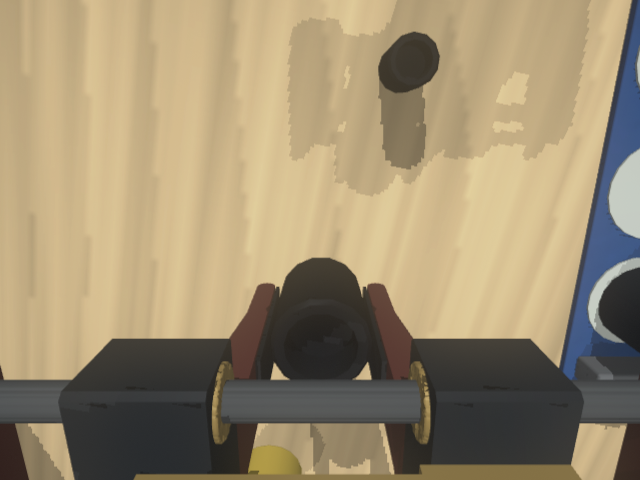

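carry_out --targets '[{"offset":[12,10,0],"turn":[0,0,0]},{"offset":[40,32,0],"turn":[0,0,0]},{"offset":[70,56,0],"turn":[0,0,0]},{"offset":[100,80,0],"turn":[0,0,0]},{"offset":[130,104,0],"turn":[0,0,0]},{"offset":[160,128,0],"turn":[0,0,0]},{"offset":[182,146,0],"turn":[0,0,0]},{"offset":[193,154,0],"turn":[0,0,0]},{"offset":[196.5,157,0],"turn":[0,0,0]},{"offset":[196.5,157,0],"turn":[0,0,0]}]'

```text
time: 12.78
tool_pos: [0.6375, 0.0928, 0.1356]
orientation: [-0.07, 0.703, 0.071, 0.704]
contact_force: [-0.1, -0.1, -1.5]
grip_width: 0.0356
```

```bash
python3 go.py
```

```text
t 12.775 pos [0.6375 0.0928 0.1356] yaw 11.43 xax [ 0.001  0.001 -1.   ] w 0.03561949361172734 F [-0.1 -0.1 -1.5] q [ 0.13  0.59  1.65  0.    0.9  -0.07]
s54 [-200.5 -254.3]
s36 [-195.5 -156.6]
s28 [-168.5  -41.8]
s44 [-141.5  167.6]
pa [  32.5 -157.3]
pb [ 16.8 -79.8]
pc [ 1.5 -0.3]
pd [-14.5  79.2]
```

carry_out --targets '[{"offset":[1.2,0,-20],"turn":[0,0,0]},{"offset":[1.2,0,-45],"turn":[0,0,0]},{"offset":[1.2,0,-70],"turn":[0,0,0]},{"offset":[1.2,0,-83],"turn":[0,0,0]},{"offset":[1.2,0,-88],"turn":[0,0,0]},{"offset":[1.2,0,-90.8],"turn":[0,0,0]},{"offset":[1.2,0,-90.8],"turn":[0,0,0]}]'

```text
time: 13.65
tool_pos: [0.639, 0.0928, 0.0453]
orientation: [-0.07, 0.703, 0.071, 0.704]
contact_force: [-0.7, -0.4, -1.8]
grip_width: 0.0355
```

```bash
python3 go.py h wrist
```

```text
t 13.65 pos [0.639  0.0928 0.0453] yaw 11.43 xax [ 0.002  0.001 -1.   ] w 0.03553652503374632 F [-0.7 -0.4 -1.8] q [ 0.13  0.72  1.67  0.    0.75 -0.07]
s54 [-202.  -254.3]
s36 [-197.  -156.6]
s28 [-170.   -41.8]
s44 [-143.   167.6]
pa [  31.  -157.3]
pb [ 15.3 -79.8]
pc [-0.  -0.3]
pd [-16.   79.2]
```

View pics/h_wrist.png

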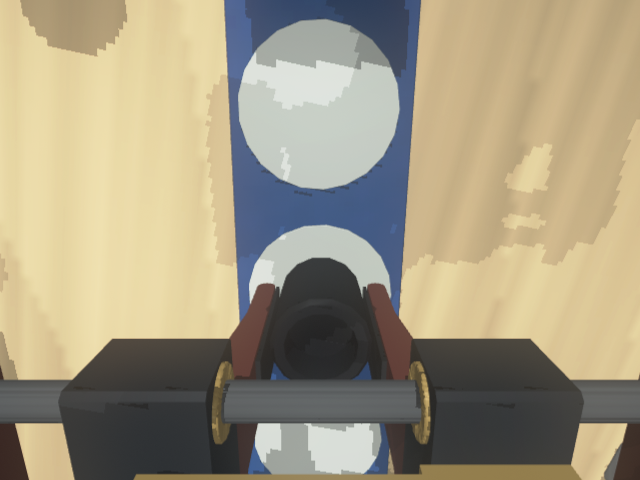

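carry_out --targets '[{"offset":[0,0,-0.5],"turn":[0,0,0]},{"offset":[0,0,-0.5],"turn":[0,0,0]},{"offset":[0,0,-0.5],"turn":[0,0,0]},{"offset":[0,0,-0.5],"turn":[0,0,0]},{"offset":[0,0,-0.5],"turn":[0,0,0]},{"offset":[0,0,-0.5],"turn":[0,0,0]}]' --hand 0

```text
time: 14.45
tool_pos: [0.6391, 0.0928, 0.0449]
orientation: [-0.07, 0.703, 0.071, 0.704]
contact_force: [-0.6, 0.8, 0.6]
grip_width: 0.0875
```

carry_out --targets '[{"offset":[0,0,15],"turn":[0,0,0]},{"offset":[0,0,45],"turn":[0,0,0]},{"offset":[0,0,80],"turn":[0,0,0]},{"offset":[-27,-6,95],"turn":[0,0,0]},{"offset":[-60,-15,95],"turn":[0,0,0]},{"offset":[-95,-23,95],"turn":[0,0,0]},{"offset":[-130,-32,95],"turn":[0,0,0]},{"offset":[-155,-38,90],"turn":[0,0,0]},{"offset":[-170,-41.8,85],"turn":[0,0,0]},{"offset":[-170,-41.8,85],"turn":[0,0,0]}]'

```text
time: 15.7
tool_pos: [0.4687, 0.0509, 0.1301]
orientation: [-0.07, 0.703, 0.071, 0.704]
contact_force: [0.8, 0.4, 0.7]
grip_width: 0.0874
```

```bash
python3 go.py i wrist top scene; python3 -c "
from chk import *
wr(28,(.469,.051))
import chk
onpad(36,(.639,.0925))"
```

```text
t 15.7 pos [0.4687 0.0509 0.1301] yaw 11.41 xax [ 0.002  0.001 -1.   ] w 0.08740493796864211 F [0.8 0.4 0.7] q [ 0.08  0.39  2.04  0.    0.71 -0.12]
s54 [ -31.7 -212.4]
s36 [ -26.7 -114.7]
s28 [0.3 0.1]
s44 [ 27.3 209.5]
pa [ 201.3 -115.4]
pb [185.6 -37.9]
pc [170.3  41.6]
pd [154.3 121.1]
wrist 28 [318.16113516 249.21645022] [296, 220, 45, 58, 2079] [0.4688 0.0499 0.02  ]
36 top [297, 203, 18, 19, 272] [0.6402 0.0934 0.032 ] err mm [1.2 0.9]
36 scene [318, 277, 21, 35, 663] [0.6387 0.0934 0.032 ] err mm [-0.3  0.9]
```

View pics/i_wrist.png

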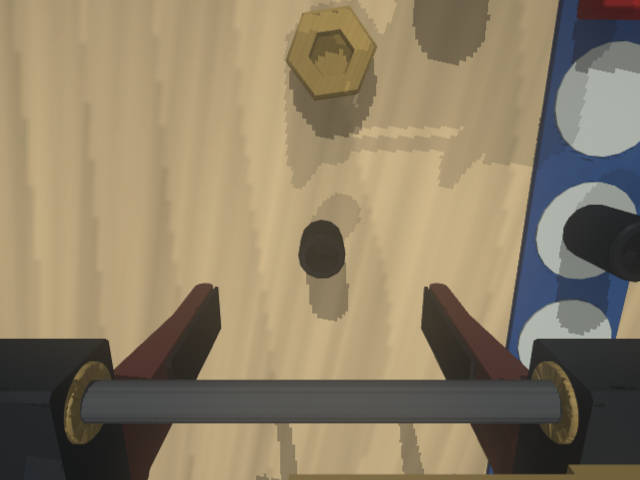

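View pics/i_scene.png

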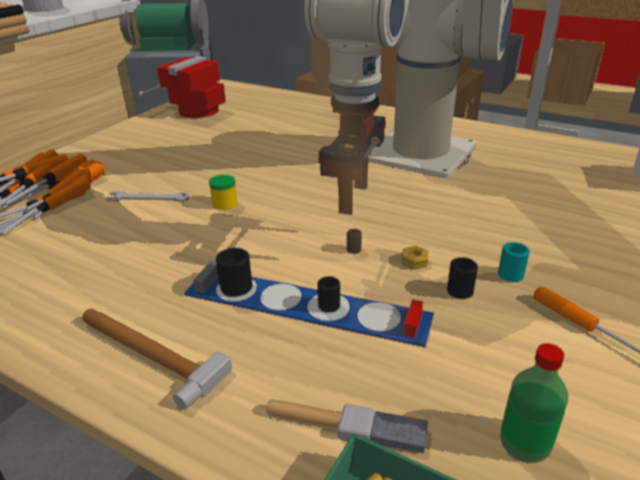

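carry_out --targets '[{"offset":[0.3,-0.3,-20],"turn":[0,0,0]},{"offset":[0.3,-0.3,-45],"turn":[0,0,0]},{"offset":[0.3,-0.3,-70],"turn":[0,0,0]},{"offset":[0.3,-0.3,-90],"turn":[0,0,0]},{"offset":[0.3,-0.3,-98],"turn":[0,0,0]},{"offset":[0.3,-0.3,-98],"turn":[0,0,0]},{"offset":[0.3,-0.3,-98],"turn":[0,0,0]}]'

```text
time: 16.88
tool_pos: [0.4709, 0.0509, 0.0326]
orientation: [-0.07, 0.702, 0.071, 0.705]
contact_force: [0.3, 0.1, 0.6]
grip_width: 0.0873
```

```bash
python3 go.py | head -5
```

```text
t 16.875 pos [0.4709 0.0509 0.0326] yaw 11.44 xax [ 0.004  0.001 -1.   ] w 0.08730780497286401 F [0.3 0.1 0.6] q [ 0.08  0.59  2.06  0.    0.49 -0.12]
s54 [ -33.9 -212.4]
s36 [ -28.9 -114.7]
s28 [-1.9  0.1]
s44 [ 25.1 209.5]
```

carry_out --targets '[{"offset":[-2,-0.2,-1],"turn":[0,0,0]},{"offset":[-2,-0.2,-1],"turn":[0,0,0]}]'

```text
time: 17.12
tool_pos: [0.4689, 0.0507, 0.032]
orientation: [-0.07, 0.702, 0.071, 0.705]
contact_force: [-0.6, -0.2, -0.9]
grip_width: 0.0879
```

carry_out --targets '[{"offset":[0,0,0],"turn":[0,0,0]},{"offset":[0,0,0],"turn":[0,0,0]},{"offset":[0,0,0],"turn":[0,0,0]},{"offset":[0,0,0],"turn":[0,0,0]},{"offset":[0,0,0],"turn":[0,0,0]},{"offset":[0,0,0],"turn":[0,0,0]},{"offset":[0,0,0],"turn":[0,0,0]},{"offset":[0,0,0],"turn":[0,0,0]},{"offset":[0,0,0],"turn":[0,0,0]}]' --hand 1 --grip_force 25

```text
time: 18.25
tool_pos: [0.469, 0.0507, 0.032]
orientation: [-0.07, 0.702, 0.071, 0.705]
contact_force: [0.6, 0.1, 0.2]
grip_width: 0.0277
```

carry_out --targets '[{"offset":[0,0,10],"turn":[0,0,0]},{"offset":[0,0,30],"turn":[0,0,0]},{"offset":[0,0,60],"turn":[0,0,0]},{"offset":[0,0,90],"turn":[0,0,0]},{"offset":[0,0,105],"turn":[0,0,0]},{"offset":[0,0,105],"turn":[0,0,0]}]'

```text
time: 19.0
tool_pos: [0.4695, 0.0508, 0.138]
orientation: [-0.07, 0.701, 0.071, 0.706]
contact_force: [-0.3, -0.1, -1.2]
grip_width: 0.0272
```

```bash
python3 go.py j wrist
```

```text
t 19.0 pos [0.4695 0.0508 0.138 ] yaw 11.44 xax [ 0.007  0.001 -1.   ] w 0.027182212342902527 F [-0.3 -0.1 -1.2] q [ 0.08  0.37  2.04  0.    0.72 -0.12]
s54 [ -32.5 -212.3]
s36 [ -27.5 -114.6]
s28 [-0.5  0.2]
s44 [ 26.5 209.6]
pa [ 200.5 -115.3]
pb [184.8 -37.8]
pc [169.5  41.7]
pd [153.5 121.2]
```

View pics/j_wrist.png

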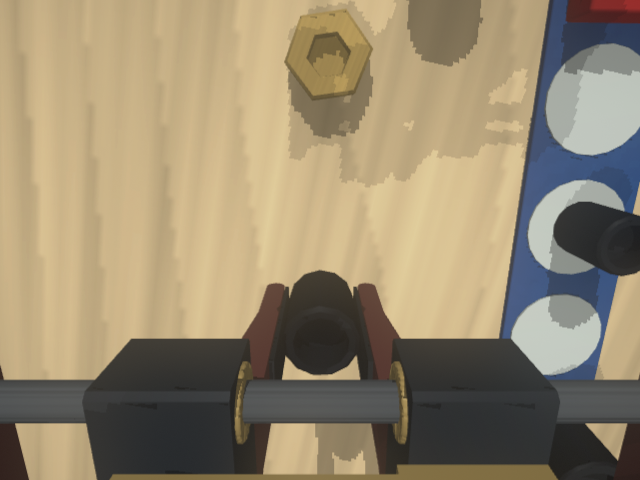

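carry_out --targets '[{"offset":[10,8,0],"turn":[0,0,0]},{"offset":[30,24,0],"turn":[0,0,0]},{"offset":[55,43,0],"turn":[0,0.2,0]},{"offset":[80,63,0],"turn":[0,0.4,0]},{"offset":[105,83,0],"turn":[0,0.4,0]},{"offset":[130,102,0],"turn":[0,0.4,0]},{"offset":[146,115,0],"turn":[0,0.4,0]},{"offset":[153.2,121,0],"turn":[0,0.4,0]},{"offset":[153.2,121,0],"turn":[0,0.4,0]}]'

```text
time: 20.18
tool_pos: [0.6219, 0.172, 0.136]
orientation: [-0.07, 0.705, 0.071, 0.702]
contact_force: [0.1, -0.4, -1.0]
grip_width: 0.0276
```

```bash
python3 go.py
```

```text
t 20.175 pos [0.6219 0.172  0.136 ] yaw 11.47 xax [-0.004  0.001 -1.   ] w 0.027562294190322502 F [ 0.1 -0.4 -1. ] q [0.25 0.59 1.65 0.   0.91 0.05]
s54 [-184.9 -333.5]
s36 [-179.9 -235.8]
s28 [-152.9 -121. ]
s44 [-125.9   88.4]
pa [  48.1 -236.5]
pb [  32.4 -159. ]
pc [ 17.1 -79.5]
pd [ 1.1 -0. ]
```

carry_out --targets '[{"offset":[1,0,-20],"turn":[0,-0.2,0]},{"offset":[1,0,-45],"turn":[0,-0.2,0]},{"offset":[1,0,-70],"turn":[0,-0.2,0]},{"offset":[1,0,-87],"turn":[0,-0.2,0]},{"offset":[1,0,-93],"turn":[0,-0.2,0]},{"offset":[1,0,-95.4],"turn":[0,-0.2,0]},{"offset":[1,0,-95.4],"turn":[0,-0.2,0]}]'

```text
time: 21.05
tool_pos: [0.6233, 0.1721, 0.0412]
orientation: [-0.07, 0.703, 0.071, 0.704]
contact_force: [-0.4, -0.1, -0.3]
grip_width: 0.0279
```

```bash
python3 go.py k wrist
```

```text
t 21.05 pos [0.6233 0.1721 0.0412] yaw 11.47 xax [ 0.001  0.001 -1.   ] w 0.027852966248909643 F [-0.4 -0.1 -0.3] q [0.25 0.72 1.67 0.   0.75 0.05]
s54 [-186.3 -333.6]
s36 [-181.3 -235.9]
s28 [-154.3 -121.1]
s44 [-127.3   88.3]
pa [  46.7 -236.6]
pb [  31.  -159.1]
pc [ 15.7 -79.6]
pd [-0.3 -0.1]
```

View pics/k_wrist.png

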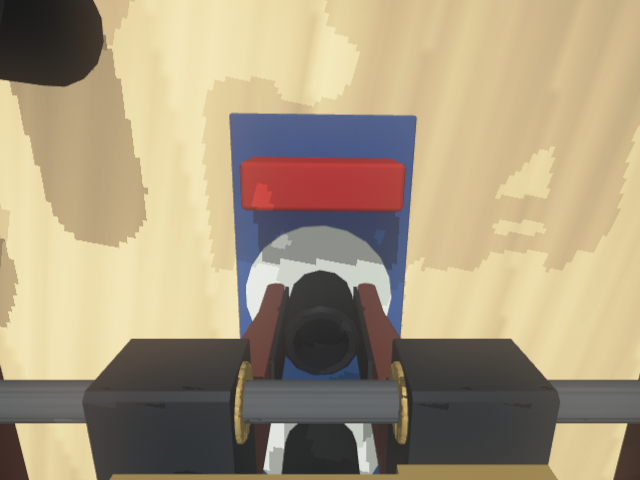

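carry_out --targets '[{"offset":[0,0,-0.5],"turn":[0,0,0]},{"offset":[0,0,-0.5],"turn":[0,0,0]},{"offset":[0,0,-0.5],"turn":[0,0,0]},{"offset":[0,0,-0.5],"turn":[0,0,0]},{"offset":[0,0,-0.5],"turn":[0,0,0]},{"offset":[0,0,-0.5],"turn":[0,0,0]}]' --hand 0

```text
time: 21.85
tool_pos: [0.6234, 0.1722, 0.0408]
orientation: [-0.07, 0.703, 0.071, 0.704]
contact_force: [0.2, 1.2, -0.3]
grip_width: 0.0842
```

carry_out --targets '[{"offset":[0,0,15],"turn":[0,0,0]},{"offset":[0,0,45],"turn":[0,0,0]},{"offset":[0,0,80],"turn":[0,0,0]},{"offset":[-15,10,105],"turn":[0,0,0]},{"offset":[-40,28,108],"turn":[0,0,0]},{"offset":[-70,49,108],"turn":[0,0,0]},{"offset":[-100,69,108],"turn":[0,0,0]},{"offset":[-118,82,108],"turn":[0,0,0]},{"offset":[-127.3,88.3,108],"turn":[0,0,0]},{"offset":[-127.3,88.3,108],"turn":[0,0,0]}]'

```text
time: 23.1
tool_pos: [0.4962, 0.2608, 0.1491]
orientation: [-0.07, 0.703, 0.071, 0.704]
contact_force: [0.2, 0.3, 0.1]
grip_width: 0.088
```

```bash
python3 go.py l wrist scene; python3 -c "
from chk import *
wr(44,(.496,.2604))
onpad(28,(.623,.172))"
```

```text
t 23.1 pos [0.4962 0.2608 0.1491] yaw 11.51 xax [ 0.002  0.001 -1.   ] w 0.088041426310796 F [0.2 0.3 0.1] q [0.46 0.46 1.84 0.   0.83 0.26]
s54 [ -59.2 -422.3]
s36 [ -54.2 -324.6]
s28 [ -27.2 -209.8]
s44 [-0.2 -0.4]
pa [ 173.8 -325.3]
pb [ 158.1 -247.8]
pc [ 142.8 -168.3]
pd [126.8 -88.8]
wrist 44 [319.83678209 247.10430743] [285, 204, 71, 85, 4736] [0.4963 0.2574 0.028 ]
28 top [247, 208, 13, 29, 205] [0.6209 0.2046 0.028 ] err mm [-2.1 32.6]
28 scene [371, 293, 16, 27, 398] [0.6237 0.1726 0.028 ] err mm [0.7 0.6]
```

View pics/l_wrist.png

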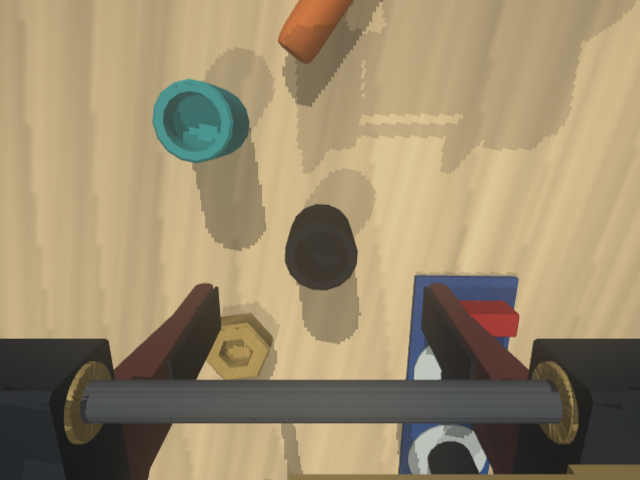

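View pics/l_scene.png

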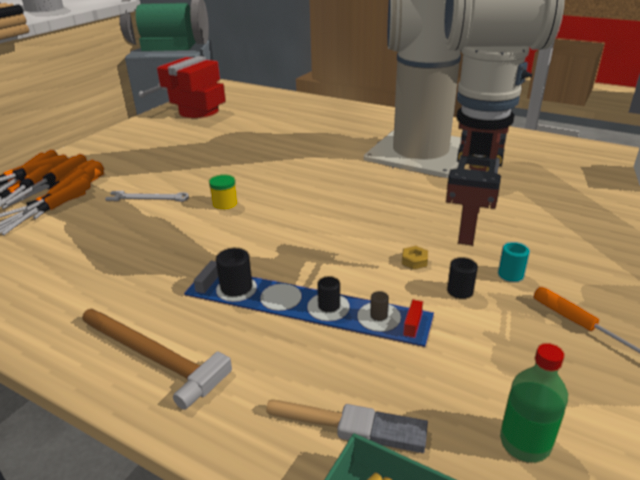

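carry_out --targets '[{"offset":[-0.2,-1.2,-25],"turn":[0,0,0]},{"offset":[-0.2,-1.2,-55],"turn":[0,0,0]},{"offset":[-0.2,-1.2,-85],"turn":[0,0,0]},{"offset":[-0.2,-1.2,-105],"turn":[0,0,0]},{"offset":[-0.2,-1.2,-111],"turn":[0,0,0]},{"offset":[-0.2,-1.2,-111],"turn":[0,0,0]},{"offset":[-0.2,-1.2,-111],"turn":[0,0,0]}]'

```text
time: 24.22
tool_pos: [0.4972, 0.2592, 0.0387]
orientation: [-0.07, 0.703, 0.071, 0.705]
contact_force: [0.5, 0.2, 0.6]
grip_width: 0.0879
```

```bash
python3 go.py n wrist| head -5
```

```text
t 24.225 pos [0.4972 0.2592 0.0387] yaw 11.42 xax [ 0.003  0.002 -1.   ] w 0.08793250593452288 F [0.5 0.2 0.6] q [0.46 0.65 1.87 0.   0.62 0.26]
s54 [ -60.2 -420.7]
s36 [ -55.2 -323. ]
s28 [ -28.2 -208.2]
s44 [-1.2  1.2]
```

View pics/n_wrist.png

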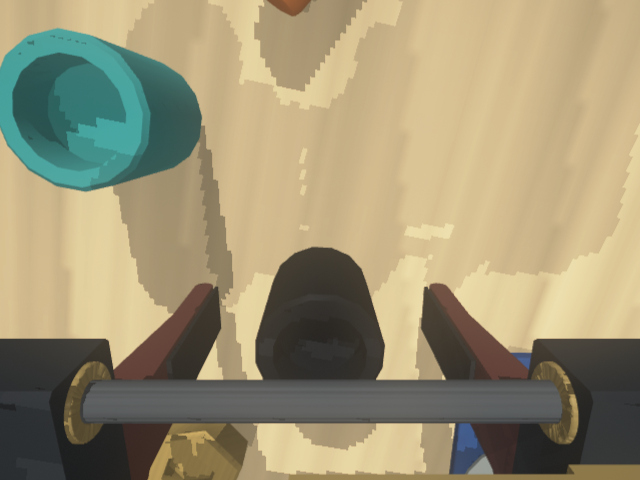

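carry_out --targets '[{"offset":[-1,0,0],"turn":[0,0,0]},{"offset":[-1,0,0],"turn":[0,0,0]}]'

```text
time: 24.52
tool_pos: [0.4964, 0.2593, 0.0392]
orientation: [-0.07, 0.702, 0.071, 0.705]
contact_force: [0.1, 0.3, -0.3]
grip_width: 0.0879
```

carry_out --targets '[{"offset":[0,0,0],"turn":[0,0,0]},{"offset":[0,0,0],"turn":[0,0,0]},{"offset":[0,0,0],"turn":[0,0,0]},{"offset":[0,0,0],"turn":[0,0,0]},{"offset":[0,0,0],"turn":[0,0,0]},{"offset":[0,0,0],"turn":[0,0,0]},{"offset":[0,0,0],"turn":[0,0,0]},{"offset":[0,0,0],"turn":[0,0,0]}]' --hand 1 --grip_force 35

```text
time: 25.52
tool_pos: [0.4965, 0.2594, 0.0392]
orientation: [-0.07, 0.702, 0.071, 0.705]
contact_force: [1.0, 0.3, -1.1]
grip_width: 0.0439
```

carry_out --targets '[{"offset":[0,0,10],"turn":[0,0,0]},{"offset":[0,0,30],"turn":[0,0,0]},{"offset":[0,0,60],"turn":[0,0,0]},{"offset":[0,0,90],"turn":[0,0,0]},{"offset":[0,0,115],"turn":[0,0,0]},{"offset":[0,0,115],"turn":[0,0,0]}]'

```text
time: 26.28
tool_pos: [0.4977, 0.26, 0.1572]
orientation: [-0.069, 0.7, 0.072, 0.707]
contact_force: [0.2, -0.2, -2.7]
grip_width: 0.0442
```

```bash
python3 go.py o wrist; python3 -c "
from h import *
c=cam('wrist');s=env.state()
im=c['image'];z0=s['tool_pos'][2]-.0387
print(c['M'][:3,:3].round(3).tolist())
for v in (240,245,250,255): print(v,im[v,318:324].max(1), ray(c,321,v,z0).round(4))"
```

```text
t 26.275 pos [0.4977 0.26   0.1572] yaw 11.42 xax [ 0.008  0.005 -1.   ] w 0.044241530231720866 F [ 0.2 -0.2 -2.7] q [0.46 0.45 1.84 0.   0.84 0.26]
s54 [ -60.7 -421.5]
s36 [ -55.7 -323.8]
s28 [ -28.7 -209. ]
s44 [-1.7  0.4]
pa [ 172.3 -324.5]
pb [ 156.6 -247. ]
pc [ 141.3 -167.5]
pd [125.3 -88. ]
[[0.98, 0.199, 0.006], [0.19, -0.942, 0.277], [0.061, -0.271, -0.961]]
240 [226 227 228 228 229 229] [0.4915 0.2843 0.1158]
245 [226 227 228 229 229 230] [0.4919 0.282  0.1158]
250 [77 77 77 77 77 77] [0.4924 0.2797 0.1158]
255 [75 75 76 75 75 75] [0.4929 0.2773 0.1158]
```

View pics/o_wrist.png

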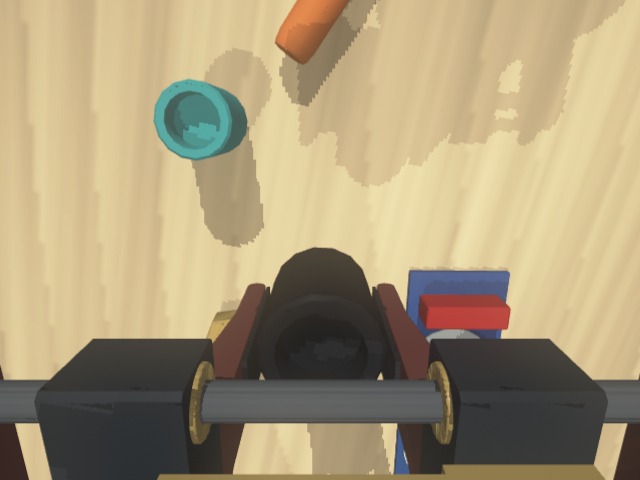

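carry_out --targets '[{"offset":[8,-12,0],"turn":[0,0,0]},{"offset":[24,-38,0],"turn":[0,0,0]},{"offset":[46,-72,0],"turn":[-0.1,0.1,0]},{"offset":[68,-107,0],"turn":[-0.2,0.2,0]},{"offset":[90,-142,0],"turn":[-0.3,0.3,0]},{"offset":[112,-177,0],"turn":[-0.3,0.4,0]},{"offset":[134,-211,0],"turn":[-0.3,0.4,0]},{"offset":[149,-235,0],"turn":[-0.3,0.4,0]},{"offset":[156.6,-247,0],"turn":[-0.3,0.4,0]},{"offset":[156.6,-247,0],"turn":[-0.3,0.4,0]}]'

```text
time: 27.62
tool_pos: [0.6526, 0.0114, 0.1536]
orientation: [-0.071, 0.705, 0.069, 0.702]
contact_force: [-0.8, -0.2, -3.0]
grip_width: 0.0437
```

```bash
python3 go.py
```

```text
t 27.625 pos [0.6526 0.0114 0.1536] yaw 11.34 xax [-0.004 -0.003 -1.   ] w 0.04373326996171508 F [-0.8 -0.2 -3. ] q [ 0.    0.57  1.62 -0.    0.95 -0.2 ]
s54 [-215.6 -172.9]
s36 [-210.6  -75.2]
s28 [-183.6   39.6]
s44 [-156.6  249. ]
pa [ 17.4 -75.9]
pb [1.7 1.6]
pc [-13.6  81.1]
pd [-29.6 160.6]
```

carry_out --targets '[{"offset":[1.7,1.6,-20],"turn":[0.1,-0.2,0]},{"offset":[1.7,1.6,-45],"turn":[0.1,-0.2,0]},{"offset":[1.7,1.6,-75],"turn":[0.1,-0.2,0]},{"offset":[1.7,1.6,-95],"turn":[0.1,-0.2,0]},{"offset":[1.7,1.6,-103],"turn":[0.1,-0.2,0]},{"offset":[1.7,1.6,-105.5],"turn":[0.1,-0.2,0]},{"offset":[1.7,1.6,-105.5],"turn":[0.1,-0.2,0]}]'

```text
time: 28.5
tool_pos: [0.6547, 0.013, 0.0487]
orientation: [-0.07, 0.704, 0.07, 0.704]
contact_force: [0.5, -0.7, -2.9]
grip_width: 0.0438
```

```bash
python3 go.py p wrist scene
```

```text
t 28.5 pos [0.6547 0.013  0.0487] yaw 11.35 xax [ 0.    -0.001 -1.   ] w 0.04379009089178538 F [ 0.5 -0.7 -2.9] q [ 0.    0.72  1.65 -0.    0.77 -0.2 ]
s54 [-217.7 -174.5]
s36 [-212.7  -76.8]
s28 [-185.7   38. ]
s44 [-158.7  247.4]
pa [ 15.3 -77.5]
pb [-0.4 -0. ]
pc [-15.7  79.5]
pd [-31.7 159. ]
```

View pics/p_wrist.png

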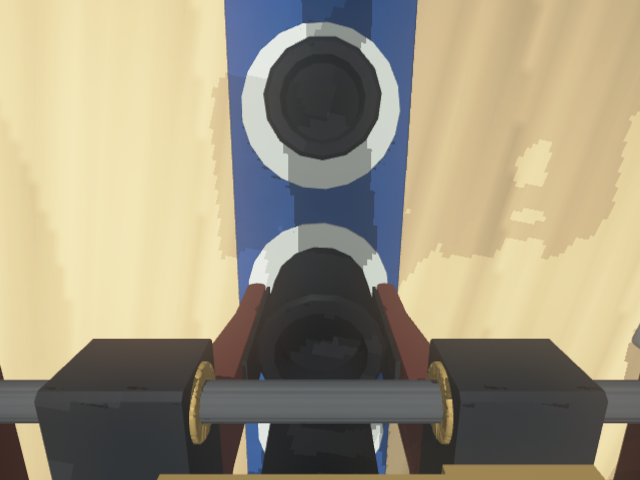

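carry_out --targets '[{"offset":[0,0,-0.8],"turn":[0,0,0]},{"offset":[0,0,-1],"turn":[0,0,0]}]'

```text
time: 28.85
tool_pos: [0.6553, 0.0129, 0.0485]
orientation: [-0.07, 0.703, 0.07, 0.704]
contact_force: [0.7, 1.0, -1.9]
grip_width: 0.0435
```

carry_out --targets '[{"offset":[0,0,0],"turn":[0,0,0]},{"offset":[0,0,0],"turn":[0,0,0]},{"offset":[0,0,0],"turn":[0,0,0]},{"offset":[0,0,0],"turn":[0,0,0]},{"offset":[0,0,0],"turn":[0,0,0]},{"offset":[0,0,0],"turn":[0,0,0]}]' --hand 0

```text
time: 29.6
tool_pos: [0.6553, 0.0129, 0.0485]
orientation: [-0.07, 0.703, 0.069, 0.704]
contact_force: [0.2, -0.4, -0.8]
grip_width: 0.0877
```

carry_out --targets '[{"offset":[0,0,15],"turn":[0,0,0]},{"offset":[0,0,40],"turn":[0,0,0]},{"offset":[0,0,75],"turn":[0,0,0]},{"offset":[-10,0,110],"turn":[0,0,0]},{"offset":[-40,0,125],"turn":[0,0,0]},{"offset":[-75,0,125],"turn":[0,0,0]},{"offset":[-110,0,125],"turn":[0,0,0]},{"offset":[-145,0,125],"turn":[0,0,0]},{"offset":[-180,0,125],"turn":[0,0,0]},{"offset":[-200,0,125],"turn":[0,0,0]}]'

```text
time: 30.85
tool_pos: [0.4537, 0.0129, 0.1744]
orientation: [-0.07, 0.703, 0.069, 0.704]
contact_force: [0.4, -0.9, 0.6]
grip_width: 0.0877
```

```bash
python3 go.py q top scene | head -1; python3 - <<'E'
from m import *
P={54:(.670,-.0645),44:(.6543,.013),36:(.639,.0925),28:(.623,.172)}
for n,th in(("top",40),("scene",48)):
    c=cam(n)
    for k,p in P.items():
        z=.008+H[k]/2; u,v=proj(c,[*p,z]).astype(int); q=16 if k==28 else 24
        ce,st,h=blob(c["image"],(u-q,v-q,u+q,v+q),85 if k==28 and n=="scene" else th); w=ray(c,*ce,z)
        print(n,k,st.tolist(),((w[:2]-p)*1000).round(1))
a,b=[cv2.imread(f"pics/q_{n}.png") for n in("top","scene")]
cv2.imwrite("pics/qz.png",np.vstack([cv2.resize(a[170:250,225:430],(769,300),interpolation=cv2.INTER_NEAREST),cv2.resize(b[240:340,180:436],(769,300),interpolation=cv2.INTER_NEAREST)]))
E
```

```text
t 30.85 pos [0.4537 0.0129 0.1744] yaw 11.33 xax [ 0.002 -0.001 -1.   ] w 0.08768223646042414 F [ 0.4 -0.9  0.6] q [ 0.    0.29  2.05 -0.    0.8  -0.19]
top 54 [368, 184, 28, 29, 642] [ 1.8 -1.5]
top 44 [334, 193, 20, 24, 396] [2.4 0.3]
top 36 [297, 203, 18, 19, 262] [1.2 1.1]
top 28 [261, 213, 15, 14, 159] [1.1 0.5]
scene 54 [216, 249, 36, 47, 1376] [ 0.3 -0.8]
scene 44 [267, 263, 26, 40, 927] [0.6 0.7]
scene 36 [318, 278, 21, 33, 629] [-0.3  1.3]
scene 28 [370, 292, 18, 29, 458] [0.2 0.5]
```

View pics/qz.png

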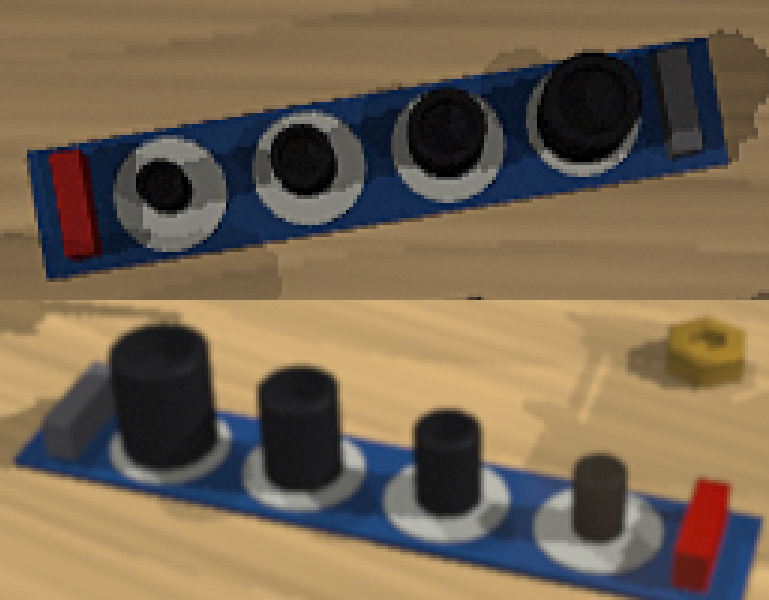

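View pics/q_scene.png

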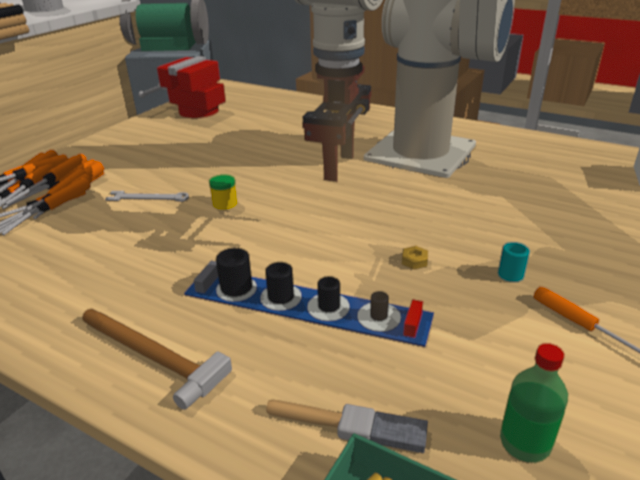

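```bash
python3 -c "
from station import env
s=env.state(); print(s['dq'].round(3)); print(env.hand_in())"
```

```text
[-0.     0.02  -0.02   0.001 -0.005  0.002]
the job is handed in; nothing more can be done
None
```

All four sockets are on the strip in size order and the job is handed in at about 31 s. The 28 mm socket is on pad_d next to the red block, then 36 mm on pad_c, 44 mm on pad_b, and 54 mm on pad_a next to the grey block.

- **Final check:** the last top and scene views show all four upright, and the gripper well clear of them. Measured against the pad centres, offsets were at most about 1.3 mm in the scene view and about 2.4 mm in the top view. The two views differ by 1–2 mm, which is within the calibration error.
- **Earlier disagreements:**
  - The 54 mm socket was gripped about 3 mm off centre. I corrected for most of this when placing it.
  - The arm also settled 1–3 mm off target on the other three descents, and I corrected that before each grip.
  - Two blob checks, both sockets on their pads, were thrown off by dark background. Repeating them with a tighter search fixed that.

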